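# Sound the mitten stand's socket and fit the right post

### The arm

A 6-joint arm with a two-finger parallel gripper is mounted at the origin on the work surface. World frame = base frame: x ahead of the robot, y to its left, z up, the work surface at z = 0. Lengths are in m, angles in degrees, forces in N, time in s.
With the tool pointing down it reaches from about 0.35 to 0.875 m from the base axis. Payload 4.2 kg.
Tool frame: the origin (TCP) lies on the mounting face of the last link; the fingertips stand 182 mm ahead of it and the grasp point (between the pads) lies 164 mm ahead of it; z points along the fingers, y is the direction in which the jaws open and shut (so a half turn about z gives the same grasp; the last joint's range is limited). The gripper opens to 87 mm and grips with 3 to 60 N. Pads are 19 mm wide; open, the fingers measure 117 mm over their backs; the gripper's body (75 mm by 190 mm) begins 51 mm behind the grasp point.
Start: joints at [89.187, 22.042, 0.453, 0, -68.411, -14.817], TCP at [0.168, 0.602, 0.405] pointing down, gripper open.
Joint ranges: [-179.83, 179.83], [-69.29, 118.12], [-61.27, 80.66], [-181.25, 117.63], [-171.15, -9.14], [-177.46, 177.46]. Speed limits (degrees/s): [159.86, 159.86, 180, 180, 180, 180].

### API

Orientations are given as [roll, pitch, yaw] about the fixed x, y, z axes, in that order (R = Rz(yaw) Ry(pitch) Rx(roll)).
In Python, from rig import * gives the robot as it stands.
- The arm moves only by the tool carry_out, never from a script. Its argument "deltas" is a list of rows, each a list of 2 entries, a list of its own where there are three numbers: the shift along the tool's x, y, z in units of 0.1 m (1.0 is 0.1 m), then the turn, a rotation vector about the tool's x, y, z in units of 2 pi rad (1.0 is 2 pi rad). In form: [[[tx, ty, tz], [rx, ry, rz]], ...]. A call has 1 to 12 rows; each row shifts and turns the commanded pose from where the row before left it, along the tool's axes as they then stand; what a row does not reach is not made up. A row lasts 1/12 s, in which the tool goes at most 41.7 mm and 7.16 degrees, less where a joint would pass 70% of its speed; a pose out of reach is approached as far as the arm can. A call with a number of a shift or a turn outside -1 to 1 is refused whole. A call with a gripper value outside its range is refused whole. "gripper" is the closure in counts, from 0 (fully open) to 255 (shut), set as the call begins (left out, the last holds). The fingers move at their own pace and stop on an object; the grip force is fixed at half the most. Time passes only in rows, so rows that do not move let the fingers close. It gives the time, the measured TCP pose, the force and the opening at its end, in the units of the state.
- state(): the state, without advancing time (a new reading comes with each control period).
- snapshot(name): name is "scene" or "side" or "wrist"; returns the picture (420x560x3 uint8, red, green, blue); there is no depth.
- camera_model(name): a dict with "fx", "fy", "cx", "cy" (pixels), "world_from_camera" (4x4, takes a point from camera to world coordinates); the wrist camera has in their place "mount" (4x4, takes a point from camera to tool coordinates, whose origin is the TCP and whose axes are the flange's). Camera axes: x right, y down, z forward; pixel columns grow to the right and rows downward; lengths in m; the calibration is good to about 2 mm. A picture is of the moment at which its call begins: read the wrist's pose just before it. camera_model takes no time and is no camera call.
- sign_off(): hands the job in, once; it reports no verdict.
Trained networks look in the newest picture that a camera, given by its name, has taken for a name from the list of things; names that differ only in an ending like _2 or _b are one class to them, and where a whole thing is asked for, a point or a joint stands for the part that bears it (a point fixed in the world has none). Each returns a list of dicts, best first, with "p" (0 to 1); they miss things now and then, are a little off and sometimes report something else, mostly with a low value. They report only what shows in the picture. A call takes as long as a camera call.
- spot_in(camera, query): "centre" ([row, column] as shares, 0 to 1, of the picture: columns of its width, rows of its height, amid what is visible of it).
The state is a dict: "time_s": time; "joints": joint angles; "dq": joint speeds; "effort": joint torques, N m; "tcp_pos": TCP position; "ee_rot": TCP orientation; "wrist_force": force on the tool from outside, world axes, zero at the start; "wrist_torque": the same for the moment, N m; "opening": finger opening in m.
Only numpy, scipy, OpenCV 4.12 (cv2) and the standard library are available. Lean on these libraries where they do the work, as an engineer would, in place of code of your own. Each camera call takes 0.05 s, during which the arm holds its last target.

### The job

The mitten stand has an empty socket of unknown depth: lower the thermometer probe into it until the tip rests gently on the bottom, pause there a moment to note the depth, and hang the probe back in its holder. Then take from the rack the spare post made for that depth, put it in the socket and press it home gently but firmly for a moment, so that its groove ends level with the stand's top, and let go. Leave the other two spare posts in the rack and the coaster, whistle and padlock where they are, and never push hard with the probe or a post.

Things in the scene. Friction and masses are not known exactly. Their poses are not given: they have to be found in the camera images.
- stand: mitten stand, a fixed ash block 80 mm (x) by 200 mm (y) by 62 mm high; origin at the centre of its underside. In its top are the empty socket (55 mm from the centre towards -y) and, 55 mm towards +y, a fixed wooden post 18 mm across that stands 70 mm above the top
- socket (a point): centre of the empty round socket's mouth, level with the stand's top (62 mm above the bench); z up. 21 mm across, vertical, with a sharp edge and a flat hard bottom. Its depth is hidden: 20, 32 or 44 mm
- probe_grip (a point): centre of the steel grip of the thermometer probe: an upright cylinder 30 mm across and 44 mm high (22 mm above and below this point). z up. From the middle of the grip's underside a 6 mm thick steel stem runs 75 mm straight down, so the tip lies 97 mm below this point. 100 g. At the start the probe hangs upright in its holder, the grip's underside resting on the holder's top
- probe_tip: the lower end of the probe's stem, 6 mm across, last 12 mm; origin at the very tip, z up along the stem. More than 20 N on it bends the stem
- holder_top (a point): centre of the top of the probe's holder, a fixed upright dark wooden tube 88 mm high, 48 mm across, with a 16 mm bore; z up. With the probe hung home the tip is 75 mm below this point
- rack: fixed wooden rack for the spare posts, 200 mm (x) by 50 mm (y) by 22 mm high, origin at the centre of its underside; three holes 12 mm deep and 21 mm across in a row along its x axis, at -65, 0 and +65 mm
- post_short_mid (a point): centre (half-way up, on the axis) of the short loose post: a plain round wooden dowel 18 mm across and 90 mm long, domed top, standing upright with its lowest 12 mm in a rack hole (its foot is then 10 mm above the bench). z points to its top. A thin dark groove (2 mm wide, its lower edge the mark) runs round it 70 mm below the top, 20 mm above the foot: the part below the groove is made for a 20 mm deep socket. 40 g, give or take a third. Which rack hole it stands in varies
- post_medium_mid (a point): centre (half-way up, on the axis) of the medium loose post: a plain round wooden dowel 18 mm across and 102 mm long, domed top, standing upright with its lowest 12 mm in a rack hole (its foot is then 10 mm above the bench). z points to its top. A thin dark groove (2 mm wide, its lower edge the mark) runs round it 70 mm below the top, 32 mm above the foot: the part below the groove is made for a 32 mm deep socket. 40 g, give or take a third. Which rack hole it stands in varies
- post_long_mid (a point): centre (half-way up, on the axis) of the long loose post: a plain round wooden dowel 18 mm across and 114 mm long, domed top, standing upright with its lowest 12 mm in a rack hole (its foot is then 10 mm above the bench). z points to its top. A thin dark groove (2 mm wide, its lower edge the mark) runs round it 70 mm below the top, 44 mm above the foot: the part below the groove is made for a 44 mm deep socket. 40 g, give or take a third. Which rack hole it stands in varies
- post_short_foot: the lowest 10 mm of the short post; origin at the centre of its foot, z up along the post; the last 5 mm taper from 18 to 12 mm across. More than 30 N on it is too hard a push
- post_medium_foot: the lowest 10 mm of the medium post; origin at the centre of its foot, z up along the post; the last 5 mm taper from 18 to 12 mm across. More than 30 N on it is too hard a push
- post_long_foot: the lowest 10 mm of the long post; origin at the centre of its foot, z up along the post; the last 5 mm taper from 18 to 12 mm across. More than 30 N on it is too hard a push
- coaster: bystander: round blue ceramic coaster, 94 mm across, 8 mm thick; origin at the centre of its underside
- whistle: bystander: red plastic whistle, 55 mm long, 22 mm high, lying on the bench; origin under its round chamber
- padlock: bystander: black steel padlock lying flat with its shackle open, body 36 by 46 by 22 mm, shackle out to 65 mm along its x; origin under the body

How it is judged (in metres and radians):
On the way, in this order (a step that is already met when the one before it is completed fails the run):
1. the probe's tip rests on the bottom of the socket (0.7 N or more, upright) for 0.2 s (horizontal distance between probe_tip and socket below 0.009 m and contact force between probe_tip and anything else above 0.7 N and angle between probe_tip's own z axis and vertical below 0.2 rad and (z of probe_tip in the frame of socket between -0.023 and -0.017 m or z of probe_tip in the frame of socket between -0.035 and -0.029 m or z of probe_tip in the frame of socket between -0.047 and -0.041 m)), for 0.2 s.
2. the post that fits is pressed on the bottom of the socket with 2 N or more for 0.2 s, its groove level with the stand's top (((horizontal distance between post_short_foot and socket below 0.004 m and z of post_short_foot in the frame of socket between -0.0225 and -0.0175 m and angle between post_short_foot's own z axis and vertical below 0.12 rad and contact force between post_short_foot and anything else above 2 N) or (horizontal distance between post_medium_foot and socket below 0.004 m and z of post_medium_foot in the frame of socket between -0.0345 and -0.0295 m and angle between post_medium_foot's own z axis and vertical below 0.12 rad and contact force between post_medium_foot and anything else above 2 N) or (horizontal distance between post_long_foot and socket below 0.004 m and z of post_long_foot in the frame of socket between -0.0465 and -0.0415 m and angle between post_long_foot's own z axis and vertical below 0.12 rad and contact force between post_long_foot and anything else above 2 N))), for 0.2 s.
At the end, for the whole second after the job is handed in: The fitting post stands released in the socket: groove level with the stand's top within 2.5 mm, foot within 4 mm of the axis, tilt under 0.12 rad. Other posts within 15 mm of their starts. Probe hung in its holder: tip 71-79 mm below its top, within 9 mm of its axis, tilt under 0.1 rad (((horizontal distance between post_short_foot and socket below 0.004 m and z of post_short_foot in the frame of socket between -0.0225 and -0.0175 m and angle between post_short_foot's own z axis and vertical below 0.12 rad and linear speed of post_short_foot below 0.02 m/s and distance of each of post_medium_mid, post_long_mid from where it was at the start of the episode below 0.015 m) or (horizontal distance between post_medium_foot and socket below 0.004 m and z of post_medium_foot in the frame of socket between -0.0345 and -0.0295 m and angle between post_medium_foot's own z axis and vertical below 0.12 rad and linear speed of post_medium_foot below 0.02 m/s and distance of each of post_short_mid, post_long_mid from where it was at the start of the episode below 0.015 m) or (horizontal distance between post_long_foot and socket below 0.004 m and z of post_long_foot in the frame of socket between -0.0465 and -0.0415 m and angle between post_long_foot's own z axis and vertical below 0.12 rad and linear speed of post_long_foot below 0.02 m/s and distance of each of post_short_mid, post_medium_mid from where it was at the start of the episode below 0.015 m)) and horizontal distance between probe_tip and holder_top below 0.009 m and z of probe_tip in the frame of holder_top between -0.079 and -0.071 m and angle between probe_tip's own z axis and vertical below 0.1 rad and linear speed of probe_tip below 0.02 m/s); the robot touches nothing.
It fails at once if the probe's tip is pushed with more than 20 N (contact force between probe_tip and anything else above 20 N).
It fails at once if a post's foot is pushed with more than 30 N (contact force between any of post_short_foot, post_medium_foot, post_long_foot and anything else above 30 N).
It fails at once if the coaster, whistle or padlock is moved by more than 20 mm (distance of any of coaster, whistle, padlock from where it was at the start of the episode above 0.02 m).
It also fails if it takes over 72 s, if anything falls off the work surface, if the arm or the gripper's body presses on something with over 40 N, if the wrist force passes 120 N, or if a joint passes its speed limit or range.

## Working session

There is one attempt and no reset: what is moved stays moved. The work goes in short steps, Python scripts to look and compute and a tool call to move; the robot and the scene stay as the last step left them, time stands still between calls to the robot, and variables do not carry over. Pictures are saved under pics/ and viewed, and the job is handed in when it is done.

Besides the shell and the picture viewer there is one more tool, called after ">>>" as name(argument=value, ...) on one line, values as JSON. carry_out: Moves the arm, as the interface text tells. Shifts and turns lie within -1 to 1; 1 stands for 0.1 m of shift or 2 pi rad of turn. Its arguments: {"type":"object","properties":{"deltas":{"type":"array","items":{"type":"array"}},"gripper":{"type":"number"}},"required":["deltas"]}

```bash
ls; mkdir -p pics
python3 - <<'E'
from rig import *
import cv2
print(state())
for n in ["scene","side","wrist"]:
    im=snapshot(n); cv2.imwrite(f"pics/{n}0.png",im[:,:,::-1])
    m=camera_model(n); print(n,m)
    for q in ["probe_grip","holder_top","stand","socket","rack","post_short_mid","post_medium_mid","post_long_mid","coaster","whistle","padlock"]:
        try:
            r=spot_in(n,q); print(q,[(round(d["p"],2),[round(d["centre"][0]*420),round(d["centre"][1]*560)]) for d in r[:3]])
        except Exception as e: print(q,e)
    
print(state()["time_s"])
E
```

```text
pics
{'time_s': 0.0, 'joints': array([ 8.91844894e+01,  2.20926455e+01,  3.80294649e-01, -2.81547776e-02,
       -6.84096408e+01, -1.48170801e+01]), 'dq': array([ 0.01831796,  0.06087944,  0.05178994,  0.03033519, -0.06841908,
       -0.00838881]), 'effort': array([-5.59770751e-05, -3.90669858e+01,  1.87403512e+01,  4.21979383e+00,
        1.09448718e-02, -1.98202406e-04]), 'tcp_pos': array([0.16832428, 0.60170799, 0.40364498]), 'ee_rot': array([ 1.79875373e+02, -5.91049732e-03, -1.56429722e+01]), 'wrist_force': array([1.04785704, 0.51505969, 0.09794376]), 'wrist_torque': array([ 0.01229816, -0.03189927, -0.02960925]), 'opening': 0.08713666897813643}
scene {'fx': 453.6051456972807, 'fy': 453.6051456972807, 'cx': 282.62419739381704, 'cy': 208.91777491274604, 'world_from_camera': array([[-0.55989739,  0.61232023, -0.55819248,  1.11836036],
       [ 0.82855615,  0.41629233, -0.37442676,  0.35429874],
       [ 0.00310217, -0.67213438, -0.74042268,  0.807875  ],
       [ 0.        ,  0.        ,  0.        ,  1.        ]])}
probe_grip [(0.48, [144, 185])]
holder_top [(0.8, [166, 188])]
st
[... 1054 characters left out ...]
0.2, [169, 169])]
whistle [(0.5, [236, 356])]
padlock [(0.75, [177, 314]), (0.63, [227, 292])]
wrist {'fx': 289.9530751856066, 'fy': 289.9530751856066, 'cx': 281.45971156084414, 'cy': 207.88219739330643, 'mount': array([[-1.88355793e-03, -9.67446394e-01, -2.53069015e-01,
         6.71941932e-02],
       [ 9.99997735e-01, -1.57150808e-03, -1.43519680e-03,
         1.47786608e-03],
       [ 9.90775970e-04, -2.53071145e-01,  9.67447163e-01,
         2.05185713e-02],
       [ 0.00000000e+00,  0.00000000e+00,  0.00000000e+00,
         1.00000000e+00]])}
probe_grip []
holder_top []
stand []
socket []
rack []
post_short_mid []
post_medium_mid []
post_long_mid []
coaster []
whistle []
padlock []
1.8
```

View pics/scene0.png

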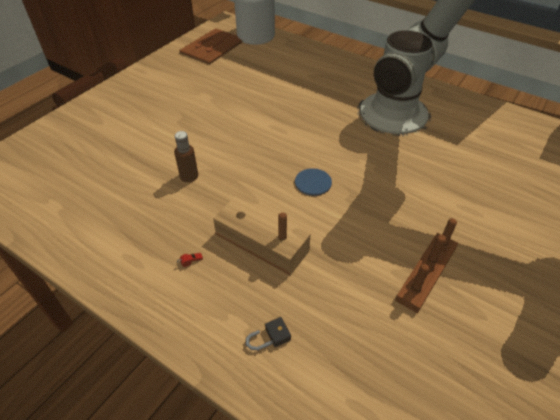

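View pics/side0.png

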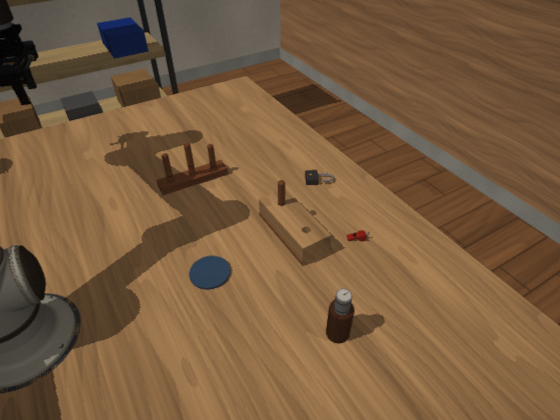

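View pics/wrist0.png

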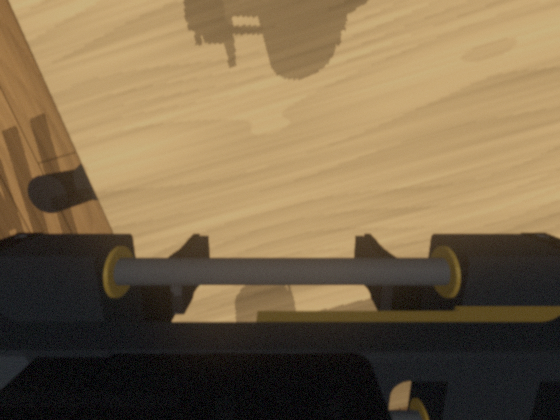

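Run:
```python
import cv2,numpy as np
s=cv2.imread("pics/scene0.png"); d=cv2.imread("pics/side0.png")
def crop(im,x0,y0,w,h,f): return cv2.resize(im[y0:y0+h,x0:x0+w],None,fx=f,fy=f,interpolation=cv2.INTER_CUBIC)
A=crop(s,160,120,160,150,5)[:600]
cv2.imwrite("pics/a.png",crop(s,165,125,100,75,8)); cv2.imwrite("pics/b.png",crop(s,205,195,115,75,6))
cv2.imwrite("pics/c.png",crop(s,390,210,80,105,5))
cv2.imwrite("pics/e.png",crop(d,310,280,80,70,8)); cv2.imwrite("pics/f.png",crop(d,250,170,90,95,6))
cv2.imwrite("pics/g.png",crop(d,150,135,90,60,8))
```

```text
(no output)
```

View pics/a.png

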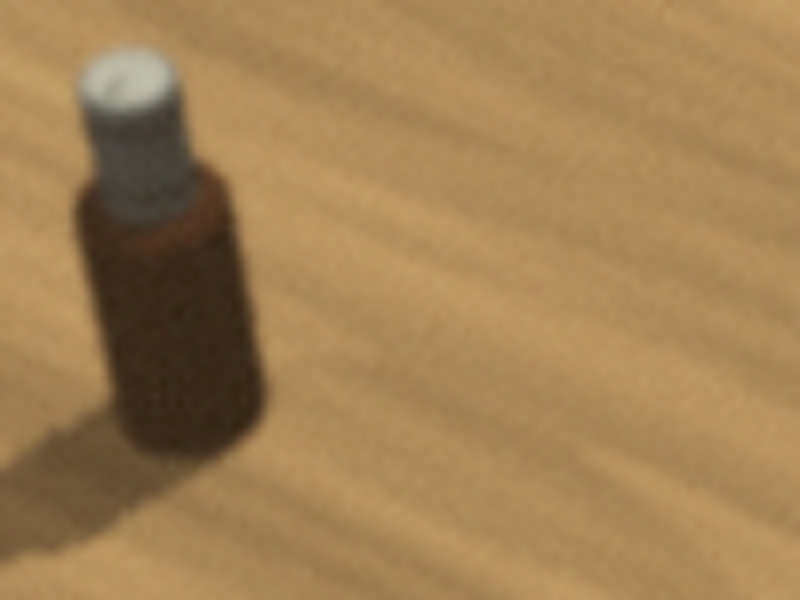

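View pics/b.png

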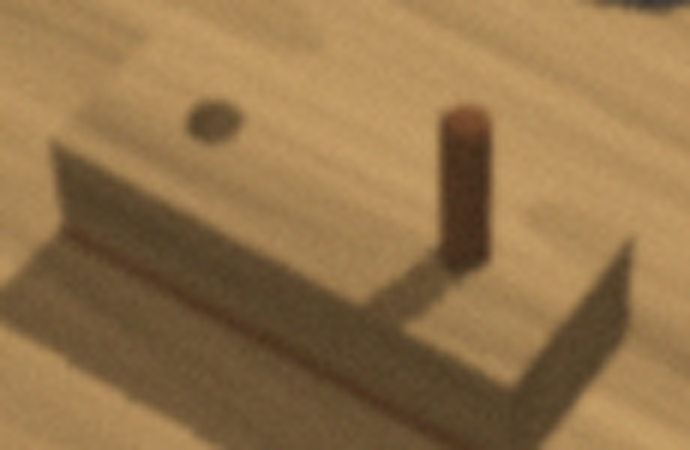

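View pics/c.png

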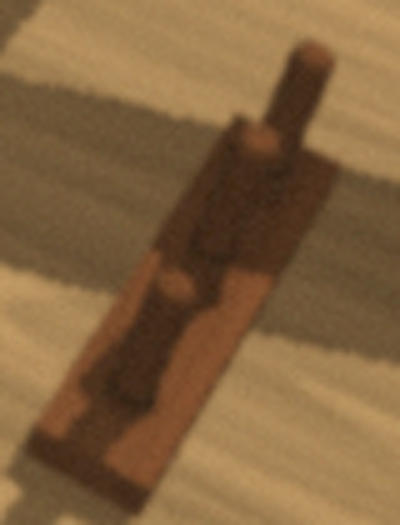

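View pics/e.png

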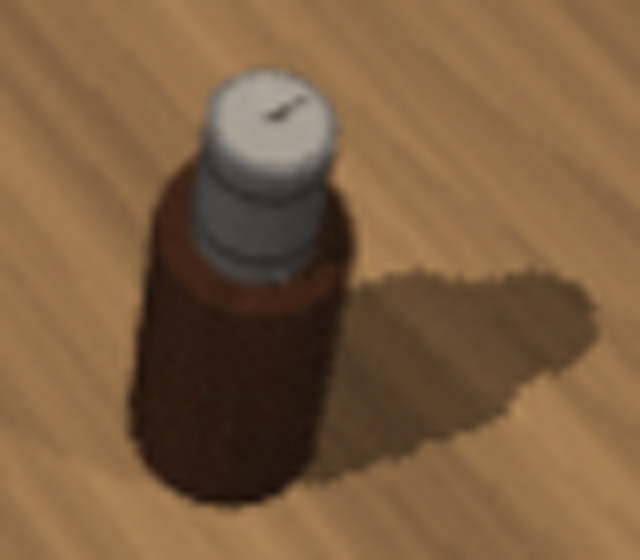

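View pics/f.png

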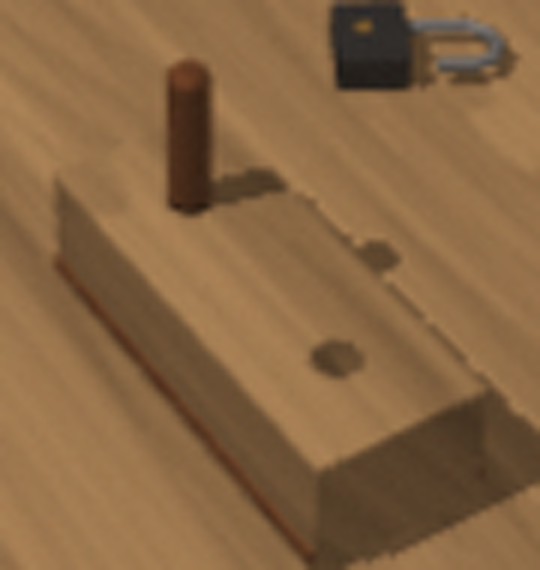

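View pics/g.png

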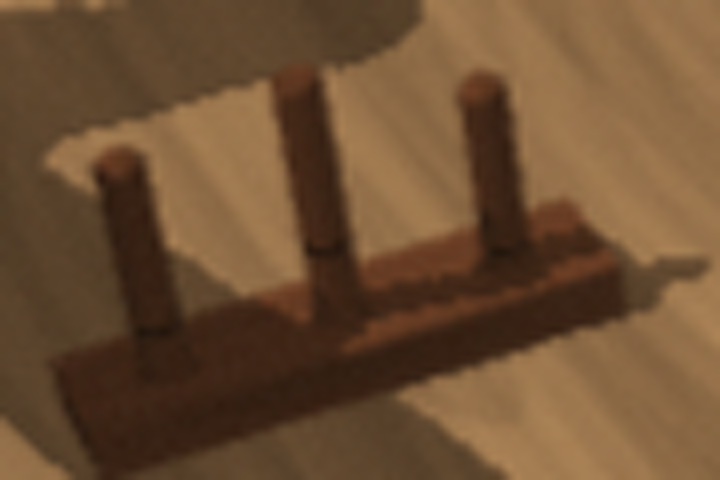

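```bash
cat > h.py <<'E'
from rig import *
import numpy as np, cv2
from scipy.spatial.transform import Rotation as Ro
def ray(n,u,v,st=None):
    m=camera_model(n)
    if n=="wrist":
        T=np.eye(4);T[:3,:3]=Ro.from_euler('xyz',st['ee_rot'],degrees=True).as_matrix();T[:3,3]=st['tcp_pos'];T=T@m["mount"]
    else: T=m["world_from_camera"]
    return T[:3,3],T[:3,:3]@np.array([(u-m["cx"])/m["fx"],(v-m["cy"])/m["fy"],1])
def atz(n,u,v,z,st=None):
    o,d=ray(n,u,v,st); return (o+d*(z-o[2])/d[2])[:2]
def cr(x,y,x0,y0,f): return (x+.5)/f-.5+x0,(y+.5)/f-.5+y0
E
python3 - <<'E'
from h import *
P={}
def p(name,z,sc,si):
    r=[]
    if sc: r.append(atz("scene",*cr(*sc),z))
    if si: r.append(atz("side",*cr(*si),z))
    print(name,z,np.round(r,4))
a=(165,125,8);b=(205,195,6);c=(390,210,5);e=(310,280,8);f=(250,170,6);g=(150,135,8)
p("probetop",.132,(130,80,*a),(271,122,*e))
p("socket",.062,(215,121,*b),(337,358,*f))
p("fixpost top",.131,(467,113,*b),(189,68,*f))
p("corner -x-y?",.062,(57,142,*b),(487,387,*f))
p("corner +x+y",.062,(512,388,*b),None)
p("corner ",.062,(632,240,*b),(60,182,*f))
p("corner near",.062,None,(318,470,*f))
for n,z,sc,si in [("medium",.112,(313,50),(121,160)),("long",.124,(262,140),(297,78)),("short",.100,(178,285),(484,86))]:
    p(n,z-.002,(*sc,*c),(*si,*g))
E
```

```text
probetop 0.132 [[ 0.5475 -0.3191]
 [ 0.546  -0.3199]]
socket 0.062 [[ 0.6225 -0.0898]
 [ 0.6209 -0.0902]]
fixpost top 0.131 [[0.6184 0.0185]
 [0.6212 0.0213]]
corner -x-y? 0.062 [[ 0.6628 -0.131 ]
 [ 0.6616 -0.1335]]
corner +x+y 0.062 [[0.6614 0.0661]]
corner  0.062 [[0.5843 0.0658]
 [0.5792 0.058 ]]
corner near 0.062 [[ 0.5822 -0.1353]]
medium 0.11 [[0.4223 0.3036]
 [0.4258 0.306 ]]
long 0.122 [[0.4901 0.3043]
 [0.4899 0.3034]]
short 0.098 [[0.5536 0.3018]
 [0.5547 0.3001]]
```

>>> carry_out(deltas=[[[0,0,0],[0,0,-0.0145]],[[0,0,0],[0,0,-0.0145]],[[0,0,0],[0,0,-0.0145]],[[0.16,0.37,0],[0,0,0]],[[0.16,0.37,0],[0,0,0]],[[0.16,0.37,0],[0,0,0]],[[0.16,0.37,0],[0,0,0]],[[0.16,0.37,0],[0,0,0]],[[0.16,0.37,0],[0,0,0]],[[0.16,0.37,0],[0,0,0]],[[0.16,0.37,0],[0,0,0]],[[0.16,0.37,0],[0,0,0]]])

```text
time_s: 2.8
tcp_pos: [0.3127, 0.2669, 0.4051]
ee_rot: [-179.9, -0.0, 0.1]
wrist_force: [0.8, 0.4, 0.5]
opening: 0.0871
```

>>> carry_out(deltas=[[[0.16,0.37,0],[0,0,0]],[[0.16,0.37,0],[0,0,0]],[[0.16,0.37,0],[0,0,0]],[[0.16,0.37,0],[0,0,0]],[[0.16,0.37,0],[0,0,0]],[[0.16,0.37,0],[0,0,0]],[[0.16,0.37,0],[0,0,0]],[[0.16,0.37,0],[0,0,0]],[[0.16,0.37,0],[0,0,0]],[[0.16,0.37,0],[0,0,0]],[[0.16,0.37,0],[0,0,0]],[[0,0,0],[0,0,0]]])

```text
time_s: 3.8
tcp_pos: [0.4907, -0.1429, 0.4043]
ee_rot: [179.9, -0.0, -0.3]
wrist_force: [0.6, 0.5, -0.0]
opening: 0.0866
```

>>> carry_out(deltas=[[[0.11,0.35,0],[0,0,0]],[[0.11,0.35,0],[0,0,0]],[[0.11,0.35,0.1],[0,0,0]],[[0.11,0.35,0.1],[0,0,0]],[[0.12,0.36,0.1],[0,0,0]],[[0,0,0],[0,0,0]],[[0,0,0],[0,0,0]]])

```text
time_s: 4.38
tcp_pos: [0.5449, -0.3154, 0.3727]
ee_rot: [-179.9, 0.2, -0.1]
wrist_force: [0.2, -0.3, -0.3]
opening: 0.0873
```

Run:
```python
from h import *
s=state(); im=snapshot("wrist"); cv2.imwrite("pics/w1.png",im[:,:,::-1]); print(s["tcp_pos"],s["ee_rot"],s["wrist_force"])
np.save("w1.npy",np.r_[s["tcp_pos"],s["ee_rot"]])
```

```text
[ 0.54489561 -0.31543729  0.37270755] [-1.79937632e+02  1.82672761e-01 -1.37209236e-01] [ 0.21313311 -0.25660496 -0.29231027]
```

View pics/w1.png

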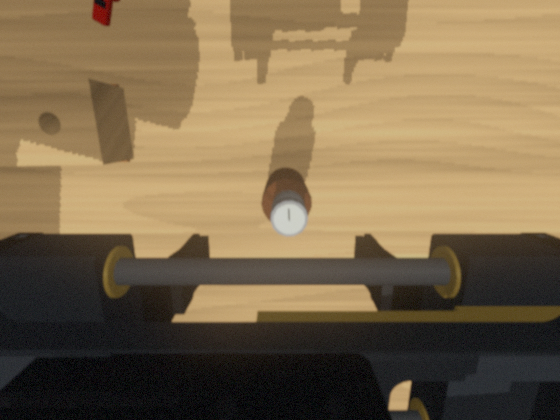

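Run:
```python
from h import *
w=np.load("w1.npy"); st=dict(tcp_pos=w[:3],ee_rot=w[3:])
im=cv2.imread("pics/w1.png"); g=cv2.cvtColor(im,cv2.COLOR_BGR2HSV)
m=((g[...,2]>140)&(g[...,1]<70)).astype(np.uint8); m[:, :260]=0;m[:,320:]=0; m[235:]=0
ys,xs=np.nonzero(m); print(len(xs),xs.mean(),ys.mean(),xs.min(),xs.max(),ys.min(),ys.max())
print("probe",atz("wrist",(xs.min()+xs.max())/2,(ys.min()+ys.max())/2,.132,st))
print("socket",atz("wrist",50,123,.062,st))
```

```text
1044 288.7538314176245 218.08716475095787 270 307 201 234
probe [ 0.54556391 -0.3213828 ]
socket [ 0.62020112 -0.09338605]
```

>>> carry_out(deltas=[[[0.01,0.05,0],[0,0,0]],[[0,0,0.2],[0,0,0]],[[0,0,0.2],[0,0,0]],[[0,0,0.2],[0,0,0]],[[0,0,0.2],[0,0,0]],[[0,0,0.1],[0,0,0]],[[0,0,0],[0,0,0]],[[0,0,0],[0,0,0]]])

```text
time_s: 5.1
tcp_pos: [0.5462, -0.3184, 0.2857]
ee_rot: [180.0, -0.0, 0.1]
wrist_force: [0.3, -0.0, 0.6]
opening: 0.087
```

Run:
```python
from h import *
s=state(); im=snapshot("wrist"); cv2.imwrite("pics/w2.png",im[:,:,::-1]); print(s["tcp_pos"],s["ee_rot"],s["wrist_force"])
s=state();print(s["tcp_pos"],s["ee_rot"],s["wrist_force"])
```

```text
[ 0.54619981 -0.31840899  0.28567154] [ 1.79959626e+02 -4.17157543e-02  1.12077120e-01] [ 0.28379738 -0.01907852  0.6355684 ]
[ 0.54644231 -0.31865414  0.28645022] [ 1.79922834e+02 -1.40060755e-01  1.03155338e-01] [0.59271583 0.02220026 0.64126546]
```

View pics/w2.png

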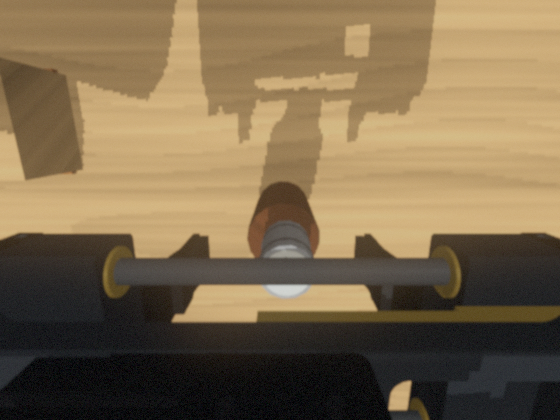

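>>> carry_out(deltas=[[[0,0.02,0.03],[0,0,0]],[[0,0,0.04],[0,0,0]],[[0,0,0],[0,0,0]]])

```text
time_s: 5.4
tcp_pos: [0.5457, -0.321, 0.2777]
ee_rot: [-180.0, -0.0, 0.0]
wrist_force: [-0.9, 0.7, -0.7]
opening: 0.0871
```

>>> carry_out(deltas=[[[0,0,0],[0,0,0]],[[0,0,0],[0,0,0]],[[0,0,0],[0,0,0]],[[0,0,0],[0,0,0]],[[0,0,0],[0,0,0]],[[0,0,0],[0,0,0]],[[0,0,0],[0,0,0]],[[0,0,0],[0,0,0]]], gripper=255)

```text
time_s: 6.07
tcp_pos: [0.5458, -0.3209, 0.2777]
ee_rot: [-180.0, 0.0, 0.0]
wrist_force: [0.8, -0.3, -0.2]
opening: 0.0419
```

>>> carry_out(deltas=[[[0,0,0],[0,0,0]],[[0,0,0],[0,0,0]],[[0,0,0],[0,0,0]],[[0,0,0],[0,0,0]],[[0,0,0],[0,0,0]],[[0,0,0],[0,0,0]]])

```text
time_s: 6.57
tcp_pos: [0.5458, -0.321, 0.2778]
ee_rot: [180.0, -0.0, 0.0]
wrist_force: [-0.2, -0.3, 0.8]
opening: 0.0286
```

Run:
```python
from h import *
for i in range(6):
    s=state();print(s["time_s"],s["tcp_pos"],s["wrist_force"],s["opening"])
```

```text
6.5667 [ 0.54584175 -0.32095279  0.27777473] [-0.23823477 -0.33161186  0.78435845] 0.02858269952423272
6.5667 [ 0.54584175 -0.32095279  0.27777473] [-0.23823477 -0.33161186  0.78435845] 0.02858269952423272
6.5667 [ 0.54584175 -0.32095279  0.27777473] [-0.23823477 -0.33161186  0.78435845] 0.02858269952423272
6.5667 [ 0.54584175 -0.32095279  0.27777473] [-0.23823477 -0.33161186  0.78435845] 0.02858269952423272
6.5667 [ 0.54584175 -0.32095279  0.27777473] [-0.23823477 -0.33161186  0.78435845] 0.02858269952423272
6.5667 [ 0.54584175 -0.32095279  0.27777473] [-0.23823477 -0.33161186  0.78435845] 0.02858269952423272
```

>>> carry_out(deltas=[[[0,0,-0.1],[0,0,0]],[[0,0,-0.2],[0,0,0]],[[0,0,-0.3],[0,0,0]],[[0,0,-0.3],[0,0,0]],[[0,0,-0.2],[0,0,0]],[[0,0,0],[0,0,0]]])

```text
time_s: 7.07
tcp_pos: [0.5465, -0.3214, 0.3945]
ee_rot: [179.7, -0.6, 0.1]
wrist_force: [0.5, 0.4, 0.6]
opening: 0.0284
```

>>> carry_out(deltas=[[[0.05,-0.15,0],[0,0,0]],[[0.1,-0.3,0],[0,0,0]],[[0.1,-0.3,0],[0,0,0]],[[0.1,-0.3,0],[0,0,0]],[[0.1,-0.3,0],[0,0,0]],[[0.1,-0.3,0],[0,0,0]],[[0.1,-0.3,0],[0,0,0]],[[0.05,-0.2,0],[0,0,0]],[[0.05,-0.14,0],[0,0,0]],[[0,0,0],[0,0,0]],[[0,0,0],[0,0,0]]])

```text
time_s: 7.98
tcp_pos: [0.6207, -0.0915, 0.3874]
ee_rot: [180.0, 0.1, 0.1]
wrist_force: [0.1, -1.0, -1.8]
opening: 0.0286
```

Run:
```python
from h import *
s=state();print(s["tcp_pos"],s["wrist_force"],s["opening"])
for n in ["wrist","side","scene"]:
    im=snapshot(n); cv2.imwrite(f"pics/{n}3.png",im[:,:,::-1])
def crop(im,x0,y0,w,h,f): return cv2.resize(im[y0:y0+h,x0:x0+w],None,fx=f,fy=f,interpolation=cv2.INTER_CUBIC)
a=crop(cv2.imread("pics/side3.png"),250,150,95,120,4);b=crop(cv2.imread("pics/scene3.png"),205,130,95,120,4)
cv2.imwrite("pics/ab3.png",np.hstack([a,b]))
```

```text
[ 0.62073254 -0.09150377  0.38737797] [ 0.09640465 -0.95333088 -1.75609195] 0.028588763145939125
```

View pics/ab3.png

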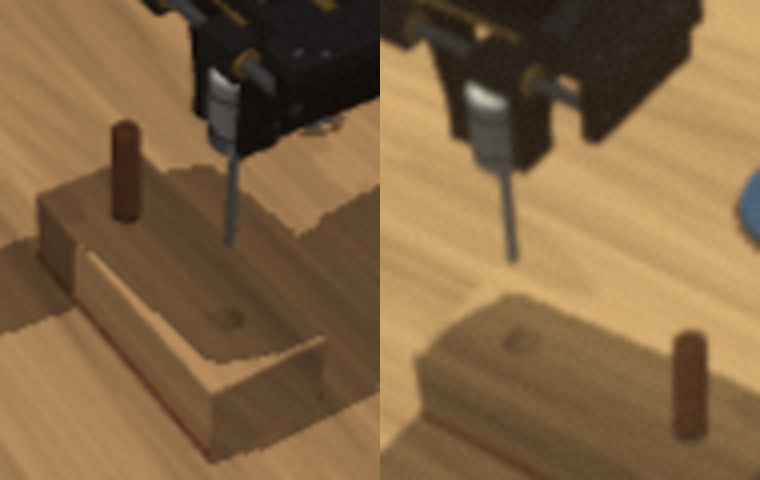

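View pics/wrist3.png

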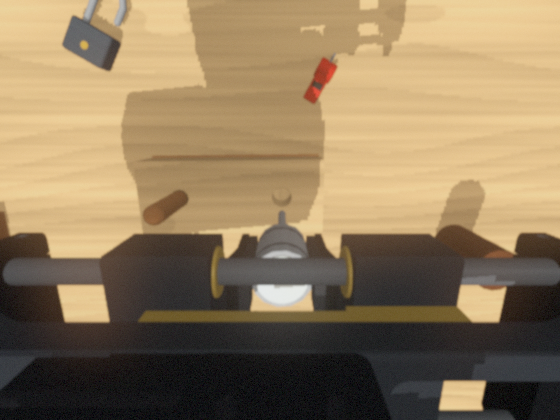

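Run:
```python
from h import *
a=(250,150,4);b=(205,130,4)
for z in (.12,.123): print("tip",z,atz("side",*cr(230,243,*a),z),atz("scene",*cr(133,260,*b),z))
print("soc",atz("side",*cr(227,318,*a),.062),atz("scene",*cr(137,341,*b),.062))
w=dict(tcp_pos=[.6207,-.0915,.3874],ee_rot=[180,.1,.1])
print(atz("wrist",282,197,.062,w),atz("wrist",282,215,.123,w))
```

```text
tip 0.12 [ 0.6232272  -0.08859359] [ 0.61909923 -0.09432583]
tip 0.123 [ 0.62131678 -0.09123076] [ 0.62127664 -0.09236926]
soc [ 0.62242205 -0.09057494] [ 0.62464234 -0.09237297]
[ 0.61943378 -0.09262356] [ 0.61693576 -0.09257814]
```

>>> carry_out(deltas=[[[0.01,-0.01,0.1],[0,0,0]],[[0,0,0.15],[0,0,0]],[[0,0,0.15],[0,0,0]],[[0,0,0.15],[0,0,0]],[[0,0,0.1],[0,0,0]],[[0,0,0.05],[0,0,0]],[[0,0,0.03],[0,0,0]],[[0,0,0],[0,0,0]],[[0,0,0],[0,0,0]],[[0,0,0],[0,0,0]]])

```text
time_s: 8.97
tcp_pos: [0.622, -0.091, 0.3157]
ee_rot: [180.0, -0.1, 0.0]
wrist_force: [0.2, 0.4, -1.0]
opening: 0.0285
```

>>> carry_out(deltas=[[[0,0,0.01],[0,0,0]],[[0,0,0.01],[0,0,0]],[[0,0,0],[0,0,0]]])

```text
time_s: 9.22
tcp_pos: [0.6217, -0.0908, 0.3129]
ee_rot: [-180.0, -0.0, 0.0]
wrist_force: [0.1, -0.6, -0.9]
opening: 0.029
```

>>> carry_out(deltas=[[[0,0,0.01],[0,0,0]],[[0,0,0],[0,0,0]]])

```text
time_s: 9.38
tcp_pos: [0.6217, -0.0909, 0.3116]
ee_rot: [-180.0, 0.0, 0.0]
wrist_force: [0.1, 0.8, -1.0]
opening: 0.0289
```

>>> carry_out(deltas=[[[0,0,0.01],[0,0,0]],[[0,0,0.01],[0,0,0]],[[0,0,0.01],[0,0,0]],[[0,0,0],[0,0,0]]])

```text
time_s: 9.72
tcp_pos: [0.6216, -0.0909, 0.3084]
ee_rot: [-180.0, 0.0, 0.0]
wrist_force: [0.3, -1.0, -0.8]
opening: 0.0285
```

>>> carry_out(deltas=[[[0,0,0.01],[0,0,0]],[[0,0,0],[0,0,0]]])

```text
time_s: 9.88
tcp_pos: [0.6217, -0.0909, 0.3075]
ee_rot: [-180.0, 0.0, 0.0]
wrist_force: [-0.3, -1.0, -0.9]
opening: 0.0286
```

>>> carry_out(deltas=[[[0,0,0.01],[0,0,0]],[[0,0,0],[0,0,0]]])

```text
time_s: 10.05
tcp_pos: [0.6217, -0.0909, 0.3066]
ee_rot: [-180.0, 0.0, 0.0]
wrist_force: [0.0, 0.1, -0.9]
opening: 0.0284
```

>>> carry_out(deltas=[[[0,0,0.01],[0,0,0]],[[0,0,0],[0,0,0]]])

```text
time_s: 10.22
tcp_pos: [0.6217, -0.0909, 0.3056]
ee_rot: [-180.0, 0.0, 0.0]
wrist_force: [0.1, 0.6, -1.7]
opening: 0.0287
```

>>> carry_out(deltas=[[[0,0,0.01],[0,0,0]],[[0,0,0],[0,0,0]]])

```text
time_s: 10.38
tcp_pos: [0.6217, -0.0909, 0.3045]
ee_rot: [-180.0, 0.0, 0.0]
wrist_force: [-0.0, 0.1, -1.7]
opening: 0.0284
```

>>> carry_out(deltas=[[[0,0,0.01],[0,0,0]],[[0,0,0],[0,0,0]]])

```text
time_s: 10.55
tcp_pos: [0.6217, -0.0909, 0.3036]
ee_rot: [-180.0, 0.0, 0.0]
wrist_force: [-1.0, -0.5, -1.7]
opening: 0.0287
```

>>> carry_out(deltas=[[[0,0,0.01],[0,0,0]],[[0,0,0.02],[0,0,0]],[[0,0,0.02],[0,0,0]],[[0,0,0.01],[0,0,0]],[[0,0,0.01],[0,0,0]],[[0,0,0],[0,0,0]]])

```text
time_s: 11.05
tcp_pos: [0.6217, -0.0909, 0.2964]
ee_rot: [180.0, 0.0, 0.0]
wrist_force: [-0.5, -0.0, -1.1]
opening: 0.0284
```

>>> carry_out(deltas=[[[0,0,0.01],[0,0,0]],[[0,0,0],[0,0,0]]])

```text
time_s: 11.22
tcp_pos: [0.6217, -0.0909, 0.2956]
ee_rot: [-180.0, 0.0, 0.0]
wrist_force: [-0.2, -1.0, -1.9]
opening: 0.0285
```

>>> carry_out(deltas=[[[0,0,0.01],[0,0,0]],[[0,0,0],[0,0,0]]])

```text
time_s: 11.38
tcp_pos: [0.6218, -0.0909, 0.2948]
ee_rot: [180.0, -0.0, 0.0]
wrist_force: [0.1, 0.6, -1.2]
opening: 0.0287
```

>>> carry_out(deltas=[[[0,0,0.005],[0,0,0]],[[0,0,0],[0,0,0]]])

```text
time_s: 11.55
tcp_pos: [0.6218, -0.0909, 0.2946]
ee_rot: [180.0, -0.0, 0.0]
wrist_force: [-0.4, 0.8, -0.1]
opening: 0.0287
```

>>> carry_out(deltas=[[[0,0,0.005],[0,0,0]],[[0,0,0],[0,0,0]]])

```text
time_s: 11.72
tcp_pos: [0.6219, -0.0909, 0.2945]
ee_rot: [180.0, -0.1, 0.0]
wrist_force: [-0.5, 0.0, 2.2]
opening: 0.0287
```

>>> carry_out(deltas=[[[0,0,0.005],[0,0,0]],[[0,0,0],[0,0,0]]])

```text
time_s: 11.88
tcp_pos: [0.622, -0.0909, 0.2943]
ee_rot: [180.0, -0.1, 0.1]
wrist_force: [-1.7, 1.1, 4.5]
opening: 0.0289
```

>>> carry_out(deltas=[[[0,0,0],[0,0,0]],[[0,0,0],[0,0,0]],[[0,0,0],[0,0,0]],[[0,0,0],[0,0,0]],[[0,0,0],[0,0,0]],[[0,0,0],[0,0,0]]])

```text
time_s: 12.38
tcp_pos: [0.622, -0.0909, 0.2943]
ee_rot: [180.0, -0.1, 0.1]
wrist_force: [-2.3, 0.6, 5.9]
opening: 0.0288
```

>>> carry_out(deltas=[[[0,0,-0.05],[0,0,0]],[[0,0,-0.2],[0,0,0]],[[0,0,-0.3],[0,0,0]],[[0,0,-0.3],[0,0,0]],[[0,0,-0.15],[0,0,0]],[[0,0,0],[0,0,0]]])

```text
time_s: 12.88
tcp_pos: [0.6223, -0.091, 0.3975]
ee_rot: [180.0, -0.5, 0.0]
wrist_force: [0.5, 0.2, -1.5]
opening: 0.0287
```

>>> carry_out(deltas=[[[-0.05,0.15,0],[0,0,0]],[[-0.1,0.3,0],[0,0,0]],[[-0.1,0.3,0],[0,0,0]],[[-0.1,0.3,0],[0,0,0]],[[-0.1,0.3,0],[0,0,0]],[[-0.1,0.3,0],[0,0,0]],[[-0.1,0.3,0],[0,0,0]],[[-0.06,0.2,0],[0,0,0]],[[-0.05,0.15,0],[0,0,0]],[[0,0,0],[0,0,0]],[[0,0,0],[0,0,0]],[[0,0,0],[0,0,0]]])

```text
time_s: 13.88
tcp_pos: [0.5455, -0.3208, 0.3917]
ee_rot: [-179.9, 0.1, 0.0]
wrist_force: [-0.1, 0.4, -1.1]
opening: 0.0287
```

Run:
```python
from h import *
s=state();print(s["tcp_pos"],s["wrist_force"],s["opening"])
for n in ["side","scene"]:
    im=snapshot(n); cv2.imwrite(f"pics/{n}4.png",im[:,:,::-1])
def crop(im,x0,y0,w,h,f): return cv2.resize(im[y0:y0+h,x0:x0+w],None,fx=f,fy=f,interpolation=cv2.INTER_CUBIC)
a=crop(cv2.imread("pics/side4.png"),300,220,95,125,4);b=crop(cv2.imread("pics/scene4.png"),140,70,95,125,4)
cv2.imwrite("pics/ab4.png",np.hstack([a,b]))
```

```text
[ 0.54552675 -0.32079358  0.39168906] [-0.05783867  0.38427881 -1.13262752] 0.028735574753937763
```

View pics/ab4.png

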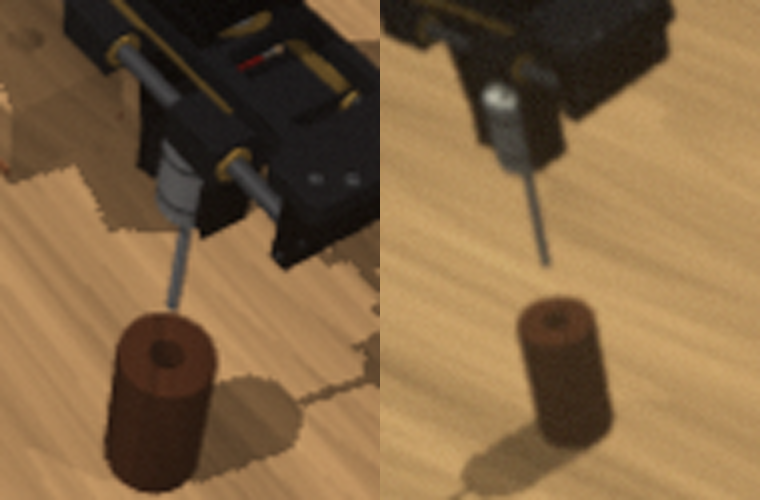

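Run:
```python
from h import *
a=(300,220,4);b=(140,70,4)
for z in (.124,.127): print("tip",z,atz("side",*cr(173,305,*a),z),atz("scene",*cr(167,263,*b),z))
print("hol",atz("side",*cr(167,354,*a),.088),atz("scene",*cr(177,320,*b),.088))
```

```text
tip 0.124 [ 0.54787577 -0.31707694] [ 0.54228971 -0.32386386]
tip 0.127 [ 0.54631751 -0.31862594] [ 0.5448168  -0.32088892]
hol [ 0.5472138  -0.31903264] [ 0.54934733 -0.31706308]
```

>>> carry_out(deltas=[[[0.01,-0.01,0.1],[0,0,0]],[[0,0,0.15],[0,0,0]],[[0,0,0.1],[0,0,0]],[[0,0,0.1],[0,0,0]],[[0,0,0],[0,0,0]]])

```text
time_s: 14.4
tcp_pos: [0.5465, -0.3192, 0.3451]
ee_rot: [-179.9, 0.3, 0.0]
wrist_force: [0.1, 1.0, -1.4]
opening: 0.0288
```

>>> carry_out(deltas=[[[0,0,0.15],[0,0,0]],[[0,0,0.15],[0,0,0]],[[0,0,0.15],[0,0,0]],[[0,0,0.1],[0,0,0]],[[0,0,0.05],[0,0,0]],[[0,0,0],[0,0,0]],[[0,0,0],[0,0,0]]])

```text
time_s: 14.98
tcp_pos: [0.5472, -0.32, 0.2887]
ee_rot: [180.0, -0.0, 0.0]
wrist_force: [-0.3, 0.4, -0.1]
opening: 0.0287
```

>>> carry_out(deltas=[[[0,0,0.03],[0,0,0]],[[0,0,0.03],[0,0,0]],[[0,0,0.02],[0,0,0]],[[0,0,0],[0,0,0]],[[0,0,0],[0,0,0]]])

```text
time_s: 15.4
tcp_pos: [0.5468, -0.3199, 0.2803]
ee_rot: [180.0, 0.0, 0.0]
wrist_force: [0.7, 0.0, -1.1]
opening: 0.0291
```

>>> carry_out(deltas=[[[0,0,0.01],[0,0,0]],[[0,0,0.01],[0,0,0]],[[0,0,0],[0,0,0]],[[0,0,0],[0,0,0]]])

```text
time_s: 15.73
tcp_pos: [0.5468, -0.3199, 0.2782]
ee_rot: [-180.0, 0.0, 0.0]
wrist_force: [0.2, 0.4, -1.0]
opening: 0.0283
```

>>> carry_out(deltas=[[[0,0,0],[0,0,0]],[[0,0,0],[0,0,0]],[[0,0,0],[0,0,0]],[[0,0,0],[0,0,0]],[[0,0,0],[0,0,0]],[[0,0,0],[0,0,0]],[[0,0,0],[0,0,0]],[[0,0,0],[0,0,0]],[[0,0,0],[0,0,0]],[[0,0,0],[0,0,0]]], gripper=0)

```text
time_s: 16.57
tcp_pos: [0.5468, -0.3199, 0.2783]
ee_rot: [180.0, 0.0, 0.0]
wrist_force: [-0.4, 0.2, -0.8]
opening: 0.0838
```

>>> carry_out(deltas=[[[0,0,-0.1],[0,0,0]],[[0,0,-0.3],[0,0,0]],[[0,0,-0.35],[0,0,0]],[[0,0,-0.35],[0,0,0]],[[-0.03,-0.15,-0.1],[0,0,0]],[[-0.07,-0.35,0],[0,0,0]],[[-0.07,-0.35,0],[0,0,0]],[[-0.07,-0.35,0],[0,0,0]],[[-0.07,-0.35,0],[0,0,0]],[[-0.07,-0.35,0],[0,0,0]],[[-0.07,-0.35,0],[0,0,0]],[[-0.07,-0.35,0],[0,0,0]]])

```text
time_s: 17.57
tcp_pos: [0.4938, -0.0584, 0.3992]
ee_rot: [-180.0, -0.1, 0.0]
wrist_force: [0.8, 0.2, -0.1]
opening: 0.0873
```

>>> carry_out(deltas=[[[-0.07,-0.35,0],[0,0,0]],[[-0.07,-0.35,0],[0,0,0]],[[-0.07,-0.35,0],[0,0,0]],[[-0.07,-0.35,0],[0,0,0]],[[-0.07,-0.35,0],[0,0,0]],[[-0.07,-0.35,0],[0,0,0]],[[-0.07,-0.35,0],[0,0,0]],[[-0.07,-0.35,0],[0,0,0]],[[-0.07,-0.35,0],[0,0,0]],[[-0.03,-0.3,0],[0,0,0]],[[0,-0.2,0],[0,0,0]],[[0,0,0],[0,0,0]]])

```text
time_s: 18.57
tcp_pos: [0.4282, 0.3084, 0.3989]
ee_rot: [-179.9, -0.1, 0.3]
wrist_force: [0.7, -0.7, -0.7]
opening: 0.0869
```

>>> carry_out(deltas=[[[0,0,0],[0,0,0]],[[0,0,0],[0,0,0]]])

```text
time_s: 18.73
tcp_pos: [0.4283, 0.3046, 0.3985]
ee_rot: [180.0, 0.0, 0.0]
wrist_force: [-0.4, -1.2, 0.9]
opening: 0.087
```

Run:
```python
from h import *
s=state();print(s["tcp_pos"],s["ee_rot"],s["opening"])
np.save("w5.npy",np.r_[s["tcp_pos"],s["ee_rot"]])
for n in ["wrist","scene","side"]:
    im=snapshot(n); cv2.imwrite(f"pics/{n}5.png",im[:,:,::-1])
```

```text
[0.42829725 0.30456537 0.39853389] [1.79996050e+02 5.64840401e-03 2.82992698e-02] 0.08696022967648877
```

View pics/wrist5.png

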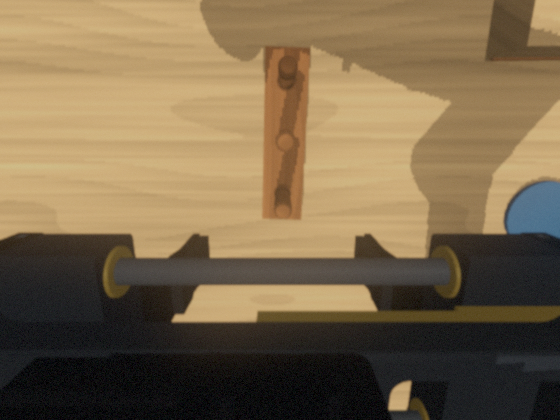

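View pics/side5.png

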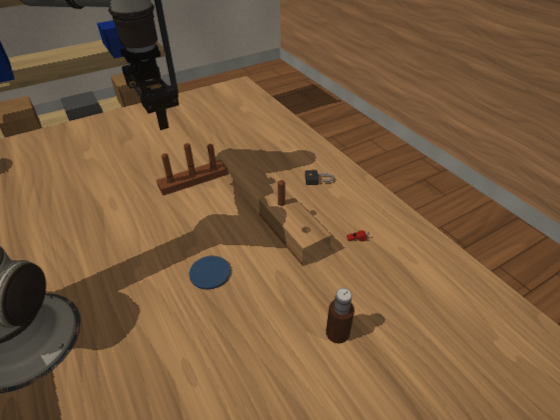

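Run:
```python
from h import *
w=np.load("w5.npy"); st=dict(tcp_pos=w[:3],ee_rot=w[3:])
im=cv2.imread("pics/wrist5.png"); cv2.imwrite("pics/w5c.png",cv2.resize(im[35:235,240:330],None,fx=3,fy=3,interpolation=cv2.INTER_CUBIC)) 
for u,v,z in [(283,210,.11),(285,141,.122),(287,66,.098)]: print(atz("wrist",u,v,z,st))
```

```text
[0.42300012 0.3024985 ]
[0.48772947 0.30082408]
[0.55173119 0.29890282]
```

View pics/w5c.png

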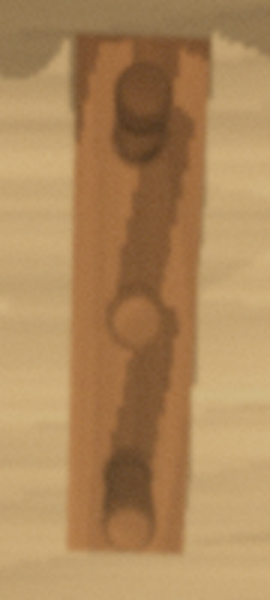

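>>> carry_out(deltas=[[[-0.04,0.01,0.1],[0,0,0]],[[0,0,0.25],[0,0,0]],[[0,0,0.25],[0,0,0]],[[0,0,0.2],[0,0,0]],[[0,0,0.1],[0,0,0]],[[0,0,0],[0,0,0]],[[0,0,0],[0,0,0]],[[0,0,0],[0,0,0]]])

```text
time_s: 19.55
tcp_pos: [0.4251, 0.3042, 0.3097]
ee_rot: [-179.9, -0.1, 0.0]
wrist_force: [-0.4, 0.7, 0.4]
opening: 0.0869
```

Run:
```python
from h import *
s=state();print(s["tcp_pos"],s["ee_rot"],s["opening"])
np.save("w6.npy",np.r_[s["tcp_pos"],s["ee_rot"]])
for n in ["wrist","scene"]:
    im=snapshot(n); cv2.imwrite(f"pics/{n}6.png",im[:,:,::-1])
```

```text
[0.4250672  0.30424939 0.30969864] [-1.79892853e+02 -1.19515267e-01  2.87877814e-02] 0.08687025654172204
```

View pics/wrist6.png

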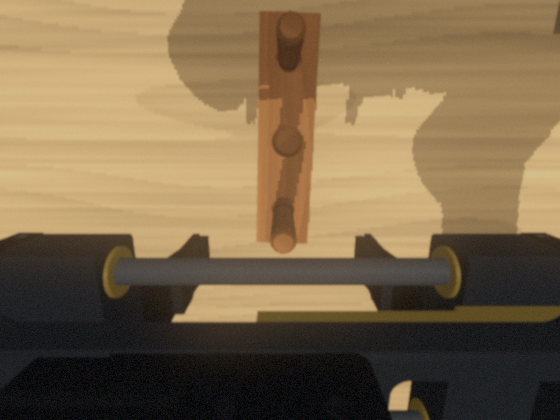

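View pics/scene6.png

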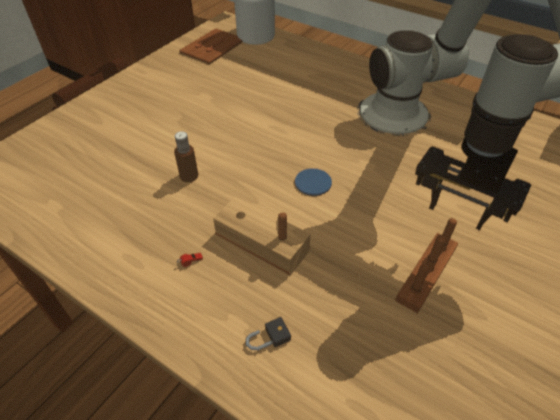

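Run:
```python
from h import *
w=np.load("w6.npy"); st=dict(tcp_pos=w[:3],ee_rot=w[3:])
for u,v,z in [(283.5,242,.11),(287,140,.122),(291.5,26,.098)]: print(atz("wrist",u,v,z,st))
```

```text
[0.42228512 0.30261121]
[0.48802638 0.30071644]
[0.55255422 0.29792466]
```

>>> carry_out(deltas=[[[0,0,0.1],[0,0,0]],[[0,0,0.2],[0,0,0]],[[0,0,0.15],[0,0,0]],[[0,0,0.1],[0,0,0]],[[0,0,0.03],[0,0,0]],[[0,0,0],[0,0,0]],[[0,0,0],[0,0,0]],[[0,0,0],[0,0,0]]])

```text
time_s: 20.32
tcp_pos: [0.4248, 0.3044, 0.2511]
ee_rot: [-179.9, -0.1, 0.0]
wrist_force: [-0.3, -0.1, 0.3]
opening: 0.0871
```

>>> carry_out(deltas=[[[0,0,0],[0,0,0]],[[0,0,0],[0,0,0]],[[0,0,0],[0,0,0]],[[0,0,0],[0,0,0]],[[0,0,0],[0,0,0]],[[0,0,0],[0,0,0]],[[0,0,0],[0,0,0]],[[0,0,0],[0,0,0]],[[0,0,0],[0,0,0]],[[0,0,0],[0,0,0]],[[0,0,0],[0,0,0]]], gripper=182)

```text
time_s: 21.23
tcp_pos: [0.4245, 0.304, 0.2502]
ee_rot: [180.0, 0.0, 0.0]
wrist_force: [0.2, -0.2, -0.6]
opening: 0.0271
```

Run:
```python
from h import *
s=state();print(s["tcp_pos"],s["ee_rot"],s["opening"],s["wrist_force"])
for n in ["wrist","side"]:
    im=snapshot(n); cv2.imwrite(f"pics/{n}7.png",im[:,:,::-1])
im=cv2.imread("pics/wrist7.png")
cv2.imwrite("pics/w7c.png",cv2.resize(im[210:330,190:380],None,fx=4,fy=4,interpolation=cv2.INTER_CUBIC)) 
im=cv2.imread("pics/side7.png")
cv2.imwrite("pics/s7c.png",cv2.resize(im[90:200,110:250],None,fx=5,fy=5,interpolation=cv2.INTER_CUBIC))
```

```text
[0.42452566 0.30401231 0.25021937] [1.79996529e+02 1.22728684e-03 3.00280791e-02] 0.027136755720733555 [ 0.24891559 -0.18649423 -0.63756428]
```

View pics/w7c.png

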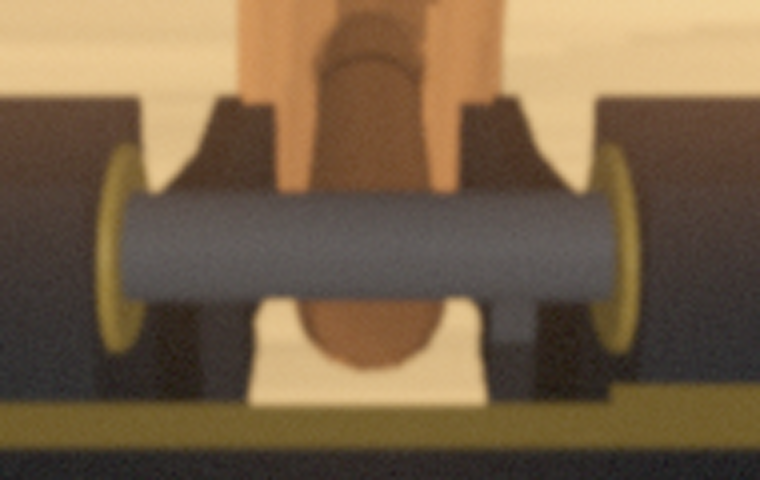

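View pics/s7c.png

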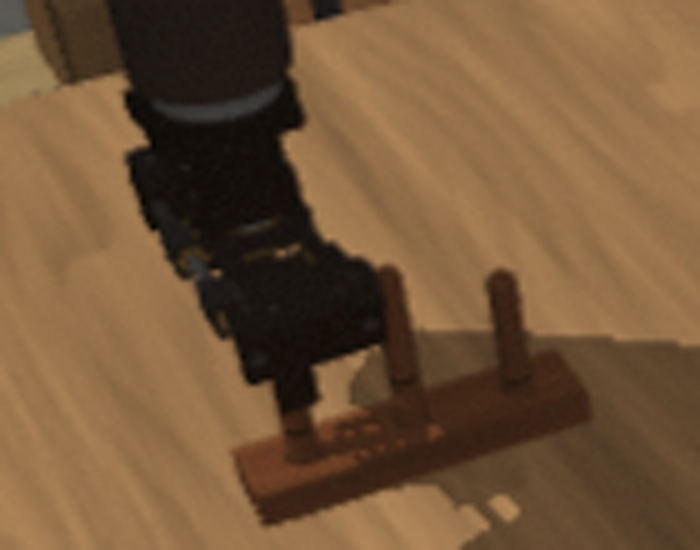

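>>> carry_out(deltas=[[[0,0,0],[0,0,0]],[[0,0,0],[0,0,0]],[[0,0,0],[0,0,0]],[[0,0,0],[0,0,0]],[[0,0,0],[0,0,0]],[[0,0,0],[0,0,0]],[[0,0,0],[0,0,0]],[[0,0,0],[0,0,0]]], gripper=255)

```text
time_s: 22.0
tcp_pos: [0.4245, 0.304, 0.2503]
ee_rot: [-180.0, -0.0, 0.0]
wrist_force: [-0.6, -0.2, -1.1]
opening: 0.0172
```

>>> carry_out(deltas=[[[0,0,-0.05],[0,0,0]],[[0,0,-0.1],[0,0,0]],[[0,0,-0.2],[0,0,0]],[[0,0,-0.3],[0,0,0]],[[0,0,-0.3],[0,0,0]],[[0,0,-0.25],[0,0,0]],[[0,0,0],[0,0,0]],[[0,0,0],[0,0,0]]])

```text
time_s: 22.67
tcp_pos: [0.4245, 0.304, 0.3729]
ee_rot: [-179.8, -0.2, 0.0]
wrist_force: [-0.3, 0.9, -0.4]
opening: 0.0173
```

>>> carry_out(deltas=[[[0.1,0.2,-0.1],[0,0,0]],[[0.18,0.36,0],[0,0,0]],[[0.18,0.36,0],[0,0,0]],[[0.18,0.36,0],[0,0,0]],[[0.18,0.36,0],[0,0,0]],[[0.18,0.36,0],[0,0,0]],[[0.18,0.36,0],[0,0,0]],[[0.18,0.36,0],[0,0,0]],[[0.18,0.36,0],[0,0,0]],[[0.18,0.36,0],[0,0,0]],[[0.18,0.36,0],[0,0,0]],[[0.07,0.145,0],[0,0,0]]])

```text
time_s: 23.67
tcp_pos: [0.6228, -0.0944, 0.3785]
ee_rot: [179.9, 0.1, -0.2]
wrist_force: [0.7, 1.4, 0.0]
opening: 0.0174
```

>>> carry_out(deltas=[[[0,0,0.1],[0,0,0]],[[0,0,0.2],[0,0,0]],[[0,0,0.1],[0,0,0]],[[0,0,0],[0,0,0]],[[0,0,0],[0,0,0]],[[0,0,0],[0,0,0]]])

```text
time_s: 24.17
tcp_pos: [0.6219, -0.0897, 0.3409]
ee_rot: [180.0, -0.1, 0.1]
wrist_force: [0.7, 0.0, -0.7]
opening: 0.0176
```

Run:
```python
from h import *
s=state();print(s["tcp_pos"],s["ee_rot"],s["opening"],s["wrist_force"])
for n in ["wrist","side","scene"]:
    im=snapshot(n); cv2.imwrite(f"pics/{n}8.png",im[:,:,::-1])
def crop(im,x0,y0,w,h,f): return cv2.resize(im[y0:y0+h,x0:x0+w],None,fx=f,fy=f,interpolation=cv2.INTER_CUBIC)
a=crop(cv2.imread("pics/side8.png"),270,170,65,95,6);b=crop(cv2.imread("pics/scene8.png"),205,150,65,95,6)
cv2.imwrite("pics/ab8.png",np.hstack([a,b]))
```

```text
[ 0.62188492 -0.08967993  0.34093939] [ 1.79979584e+02 -5.28242285e-02  1.08792270e-01] 0.017606583851167645 [ 0.66342671  0.04963499 -0.70990115]
```

View pics/ab8.png

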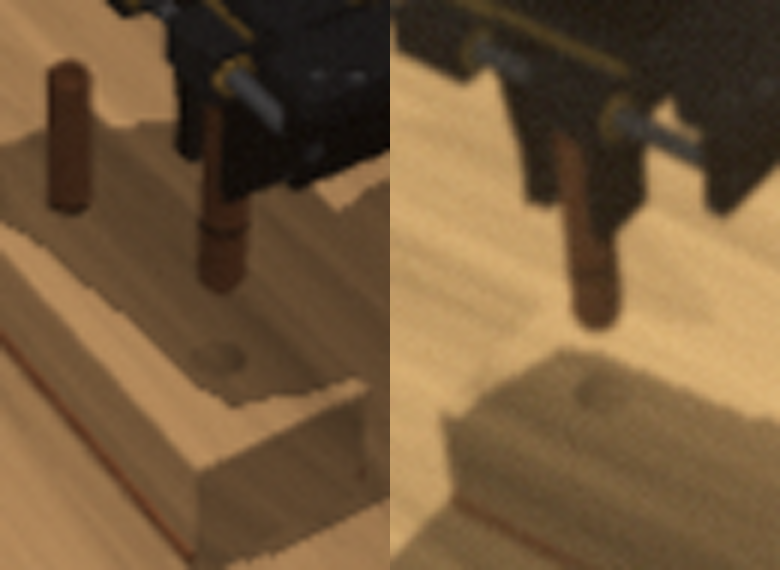

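View pics/wrist8.png

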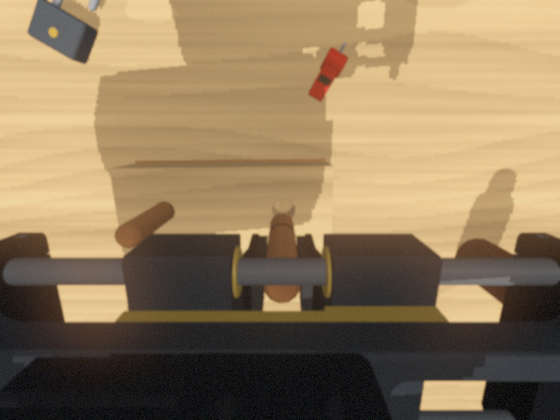

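```bash
cat >> h.py <<'E'
def proj(n,P):
    m=camera_model(n); T=np.linalg.inv(m["world_from_camera"]); P=np.atleast_2d(P)
    q=P@T[:3,:3].T+T[:3,3]; return np.c_[q[:,0]/q[:,2]*m["fx"]+m["cx"],q[:,1]/q[:,2]*m["fy"]+m["cy"]]
def circ(x,y,z,r):
    t=np.linspace(0,2*np.pi,60); return np.c_[x+r*np.cos(t),y+r*np.sin(t),0*t+z]
def overlay(n,im,x0,y0,w,h,f,items):
    o=cv2.resize(im[y0:y0+h,x0:x0+w],None,fx=f,fy=f,interpolation=cv2.INTER_CUBIC)
    for P,c in items:
        q=(proj(n,P)-[x0,y0]+.5)*f-.5
        cv2.polylines(o,[np.round(q).astype(int)],False,c,1,cv2.LINE_AA)
    return o
E
python3 - <<'E'
from h import *
x,y,zf=.6219,-.0897,.1006
it=[(circ(.6215,-.0905,.062,.0105),(0,255,0)),(circ(x,y,zf,.006),(0,0,255)),(circ(x,y,zf+.005,.009),(0,0,255)),(circ(x,y,zf+.032,.009),(255,0,0)),(circ(.6215,.0195,.062,.009),(0,255,0)),(circ(.6215,.0195,.128,.009),(0,255,0))]
a=overlay("side",cv2.imread("pics/side8.png"),270,170,65,95,6,it)
b=overlay("scene",cv2.imread("pics/scene8.png"),205,150,65,95,6,it)
cv2.imwrite("pics/o8.png",np.hstack([a,b]))
E
```

```text
(no output)
```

View pics/o8.png

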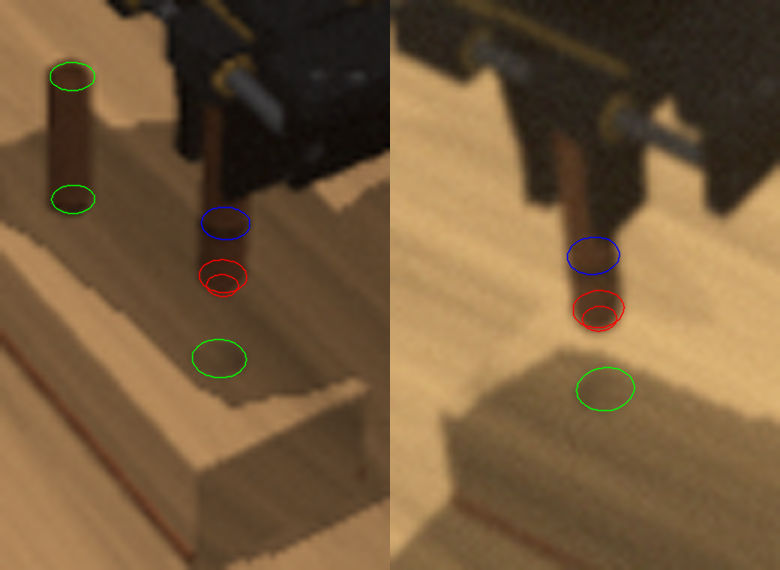

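>>> carry_out(deltas=[[[0,0.005,0.1],[0,0,0]],[[0,0,0.1],[0,0,0]],[[0,0,0.1],[0,0,0]],[[0,0,0.04],[0,0,0]],[[0,0,0],[0,0,0]],[[0,0,0],[0,0,0]]])

```text
time_s: 24.82
tcp_pos: [0.6218, -0.0909, 0.3056]
ee_rot: [180.0, 0.1, 0.0]
wrist_force: [-0.7, 0.5, -0.6]
opening: 0.0172
```

>>> carry_out(deltas=[[[0,0,0.02],[0,0,0]],[[0,0,0.02],[0,0,0]],[[0,0,0],[0,0,0]]])

```text
time_s: 25.07
tcp_pos: [0.6217, -0.0909, 0.3021]
ee_rot: [-180.0, 0.0, 0.0]
wrist_force: [-0.1, -0.3, -0.5]
opening: 0.0174
```

>>> carry_out(deltas=[[[0,0,0.02],[0,0,0]],[[0,0,0],[0,0,0]]])

```text
time_s: 25.23
tcp_pos: [0.6216, -0.0909, 0.3001]
ee_rot: [-180.0, 0.0, 0.0]
wrist_force: [0.2, -0.2, -0.4]
opening: 0.0174
```

>>> carry_out(deltas=[[[0,0,0.02],[0,0,0]],[[0,0,0.01],[0,0,0]],[[0,0,0],[0,0,0]]])

```text
time_s: 25.48
tcp_pos: [0.6216, -0.0909, 0.2969]
ee_rot: [-180.0, 0.0, 0.0]
wrist_force: [-0.1, 1.0, 0.0]
opening: 0.0175
```

>>> carry_out(deltas=[[[0,0,0.02],[0,0,0]],[[0,0,0.01],[0,0,0]],[[0,0,0],[0,0,0]]])

```text
time_s: 25.73
tcp_pos: [0.6216, -0.0909, 0.2939]
ee_rot: [180.0, 0.0, 0.0]
wrist_force: [-0.6, -0.3, -0.4]
opening: 0.0174
```

>>> carry_out(deltas=[[[0,0,0.02],[0,0,0]],[[0,0,0.02],[0,0,0]],[[0,0,0],[0,0,0]]])

```text
time_s: 25.98
tcp_pos: [0.6216, -0.0909, 0.2896]
ee_rot: [-180.0, 0.1, 0.0]
wrist_force: [-0.1, -0.2, -0.3]
opening: 0.0169
```

>>> carry_out(deltas=[[[0,0,0.02],[0,0,0]],[[0,0,0.03],[0,0,0]],[[0,0,0.02],[0,0,0]],[[0,0,0],[0,0,0]]])

```text
time_s: 26.32
tcp_pos: [0.6215, -0.0909, 0.2825]
ee_rot: [-180.0, 0.1, 0.0]
wrist_force: [0.5, -0.5, 0.9]
opening: 0.017
```

>>> carry_out(deltas=[[[0,0,0.02],[0,0,0]],[[0,0,0.03],[0,0,0]],[[0,0,0.02],[0,0,0]],[[0,0,0],[0,0,0]]])

```text
time_s: 26.65
tcp_pos: [0.6215, -0.0909, 0.2756]
ee_rot: [-180.0, 0.1, 0.0]
wrist_force: [-0.2, -0.1, -0.6]
opening: 0.0169
```

>>> carry_out(deltas=[[[0,0,0.01],[0,0,0]],[[0,0,0.01],[0,0,0]],[[0,0,0],[0,0,0]]])

```text
time_s: 26.9
tcp_pos: [0.6217, -0.0909, 0.2741]
ee_rot: [-180.0, 0.0, 0.0]
wrist_force: [0.6, -0.5, 0.4]
opening: 0.0175
```

>>> carry_out(deltas=[[[0,0,0.01],[0,0,0]],[[0,0,0.01],[0,0,0]],[[0,0,0],[0,0,0]]])

```text
time_s: 27.15
tcp_pos: [0.6216, -0.0909, 0.272]
ee_rot: [-180.0, 0.0, 0.0]
wrist_force: [-1.4, -0.2, -1.2]
opening: 0.0173
```

>>> carry_out(deltas=[[[0,0,0.01],[0,0,0]],[[0,0,0],[0,0,0]]])

```text
time_s: 27.32
tcp_pos: [0.6217, -0.0909, 0.2711]
ee_rot: [-180.0, 0.0, 0.0]
wrist_force: [-0.4, 0.9, -0.4]
opening: 0.0172
```

>>> carry_out(deltas=[[[0,0,0.005],[0,0,0]],[[0,0,0],[0,0,0]]])

```text
time_s: 27.48
tcp_pos: [0.6217, -0.0909, 0.2707]
ee_rot: [-180.0, 0.0, 0.0]
wrist_force: [-0.4, -0.2, 0.6]
opening: 0.0171
```

>>> carry_out(deltas=[[[0,0,0.005],[0,0,0]],[[0,0,0],[0,0,0]]])

```text
time_s: 27.65
tcp_pos: [0.6218, -0.0909, 0.2703]
ee_rot: [180.0, -0.0, 0.0]
wrist_force: [0.8, 0.2, -0.9]
opening: 0.0172
```

>>> carry_out(deltas=[[[0,0,0.005],[0,0,0]],[[0,0,0],[0,0,0]]])

```text
time_s: 27.82
tcp_pos: [0.6218, -0.0909, 0.2703]
ee_rot: [180.0, -0.0, 0.0]
wrist_force: [0.3, -0.4, 2.6]
opening: 0.017
```

>>> carry_out(deltas=[[[0,0,0.005],[0,0,0]],[[0,0,0],[0,0,0]]])

```text
time_s: 27.98
tcp_pos: [0.6218, -0.0909, 0.2702]
ee_rot: [180.0, -0.0, 0.1]
wrist_force: [-1.3, 0.7, 5.7]
opening: 0.017
```

>>> carry_out(deltas=[[[0,0,0.005],[0,0,0]],[[0,0,0],[0,0,0]]])

```text
time_s: 28.15
tcp_pos: [0.6219, -0.0909, 0.2702]
ee_rot: [180.0, -0.1, 0.1]
wrist_force: [-1.8, -0.4, 6.2]
opening: 0.0172
```

Bottom reached at the predicted height; about 7 N. Hold.

>>> carry_out(deltas=[[[0,0,0.005],[0,0,0]],[[0,0,0],[0,0,0]],[[0,0,0],[0,0,0]],[[0,0,0],[0,0,0]],[[0,0,0],[0,0,0]],[[0,0,0],[0,0,0]],[[0,0,0],[0,0,0]]])

```text
time_s: 28.73
tcp_pos: [0.6219, -0.0909, 0.2702]
ee_rot: [180.0, -0.1, 0.1]
wrist_force: [-2.7, 0.7, 7.8]
opening: 0.017
```

Run:
```python
from h import *
s=state();print(s["tcp_pos"],s["ee_rot"],s["opening"],s["wrist_force"])
for n in ["side","scene"]:
    im=snapshot(n); cv2.imwrite(f"pics/{n}9.png",im[:,:,::-1])
x,y=.6217,-.0909
it=[(circ(x,y,.062,.009),(0,255,0))]
a=overlay("side",cv2.imread("pics/side9.png"),270,150,65,95,6,it)
b=overlay("scene",cv2.imread("pics/scene9.png"),205,150,65,95,6,[])
cv2.imwrite("pics/o9.png",np.hstack([a,b]))
```

```text
[ 0.62188236 -0.09086903  0.27017621] [ 1.79968429e+02 -8.44444632e-02  7.05834676e-02] 0.0170497543262251 [-2.66171915  0.72479263  7.7898562 ]
```

View pics/o9.png

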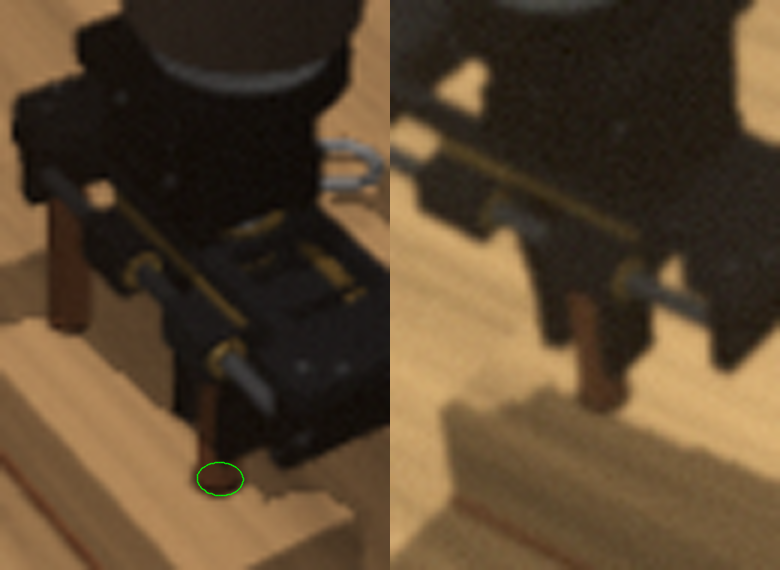

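>>> carry_out(deltas=[[[0,0,-0.01],[0,0,0]],[[0,0,0],[0,0,0]],[[0,0,0],[0,0,0]]])

```text
time_s: 29.08
tcp_pos: [0.6219, -0.0909, 0.2702]
ee_rot: [180.0, -0.1, 0.1]
wrist_force: [-2.1, 0.3, 6.4]
opening: 0.0169
```

>>> carry_out(deltas=[[[0,0,0],[0,0,0]],[[0,0,0],[0,0,0]],[[0,0,0],[0,0,0]],[[0,0,0],[0,0,0]],[[0,0,0],[0,0,0]],[[0,0,0],[0,0,0]],[[0,0,0],[0,0,0]],[[0,0,0],[0,0,0]],[[0,0,0],[0,0,0]],[[0,0,0],[0,0,0]],[[0,0,0],[0,0,0]],[[0,0,0],[0,0,0]]], gripper=120)

```text
time_s: 30.08
tcp_pos: [0.6217, -0.0909, 0.2693]
ee_rot: [-180.0, -0.0, 0.0]
wrist_force: [0.4, 0.2, 0.5]
opening: 0.046
```

>>> carry_out(deltas=[[[0,0,-0.1],[0,0,0]],[[0,0,-0.2],[0,0,0]],[[0,0,-0.35],[0,0,0]],[[0,0,-0.35],[0,0,0]],[[0,0,-0.3],[0,0,0]],[[-0.3,-0.2,-0.1],[0,0,0]],[[-0.3,-0.25,0],[0,0,0]],[[-0.3,-0.25,0],[0,0,0]],[[-0.2,-0.3,0],[0,0,0]],[[0,-0.35,0],[0,0,0]],[[0,-0.35,0],[0,0,0]],[[0,0,0],[0,0,0]]])

```text
time_s: 31.08
tcp_pos: [0.5112, 0.0831, 0.4107]
ee_rot: [-179.9, -0.2, 0.3]
wrist_force: [0.6, 0.0, 0.1]
opening: 0.0463
```

Run:
```python
from h import *
s=state();print(s["time_s"],s["tcp_pos"],s["wrist_force"])
for n in ["side","scene"]:
    im=snapshot(n); cv2.imwrite(f"pics/{n}10.png",im[:,:,::-1])
x,y=.6217,-.0909
it=[(circ(x,y,.062,.009),(0,255,0)),(circ(x,y,.128,.009),(0,255,0))]
a=overlay("side",cv2.imread("pics/side10.png"),250,150,95,95,6,it)
cv2.imwrite("pics/o10.png",a)
```

```text
31.0833 [0.5112401  0.08305179 0.41074704] [0.55917155 0.00208513 0.07575783]
```

View pics/o10.png

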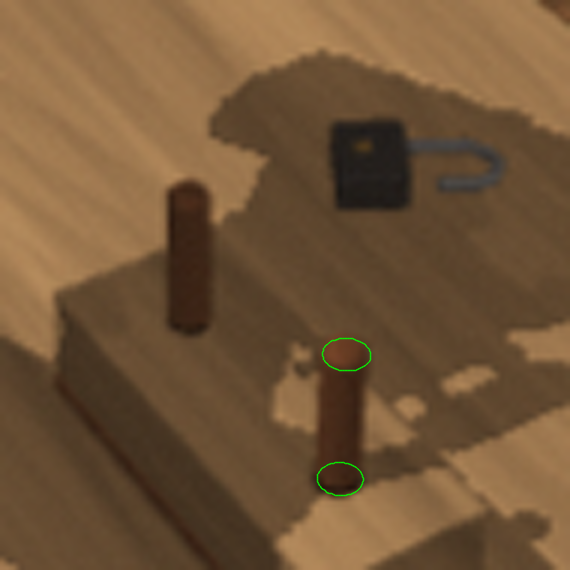

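View pics/scene10.png

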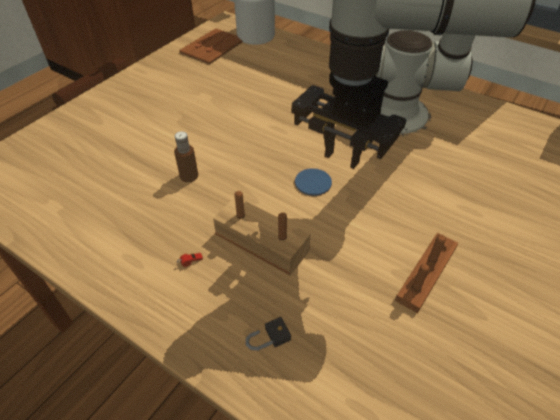

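View pics/side10.png

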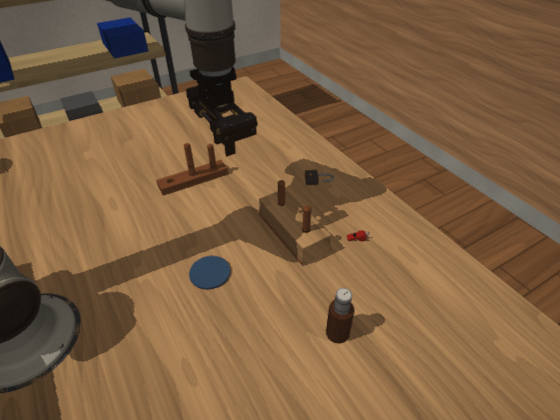

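>>> carry_out(deltas=[[[0,0,0],[0,0,0]],[[0,0,0],[0,0,0]],[[0,0,0],[0,0,0]],[[0,0,0],[0,0,0]],[[0,0,0],[0,0,0]],[[0,0,0],[0,0,0]]])

```text
time_s: 31.68
tcp_pos: [0.5117, 0.0785, 0.4092]
ee_rot: [180.0, 0.0, -0.0]
wrist_force: [-0.4, -0.1, -0.5]
opening: 0.0462
```

```bash
python3 -c "
from rig import *
print(sign_off())"
```

```text
the job is handed in; nothing more can be done
None
```

The job is handed in at about 31.7 s of the 72 s allowed; the sign-off reported no verdict.

- **Measuring:** the probe touched the socket bottom where a 32 mm depth predicted. I held it there for about half a second with roughly 6–7 N on the tip, then hung it back in its holder.
- **Fitting:** I took the medium post from the rack and lowered it in. It reached bottom within about 0.1 mm of the height expected for 32 mm. I pressed with about 7–8 N for over half a second, then let go and moved the arm clear.
- **Last checks:** the final pictures show:
  - the post upright in the socket, its foot and top where the model puts a fully seated post;
  - the probe hung in its holder;
  - the short and long posts still in the rack, and the coaster, whistle and padlock apparently unmoved.

No check failed. The cameras agreed with each other to about 2–4 mm, so the cameras do not confirm the groove level to the millimetre; that rests on the post's contact height.

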